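# Set the board cutter's gauge from a sample notebook and lock its wing screw

### The job

Set the gauge of the board cutter from the sample notebook lying on its table: with the fingertips push the sliding fence up until the notebook is held snugly, with no gap, between the fence and the shut knife. Then lock the fence there by flicking the wings of its loose wing screw round clockwise, stroke after stroke, until the screw is fully tight and turns no further. Push only - do not grip the fence or the screw, do not lift the notebook, leave the other things where they are, and take the hand clear at the end.

Things in the scene. Friction and masses are not known exactly. Their poses are not given: they have to be found in the camera images.
- cutter: Bench board cutter, fixed, its place and yaw vary. Grey table 300 mm (x) by 380 mm (y), top 32 mm above the bench. Origin: on the bench under the table's centre; +x to the rear (away from the worker), +y to the worker's left. Rear guide bar 12 mm high, front face at x = 135 mm. Knife shut along the right edge; its black grip sticks out forward to x = -300 mm, 85 mm above the bench.
- knife (a point): Point on the inner face of the shut knife, midway along it, 15 mm above the cutter's table; axes as the cutter's. The face is a steel wall along the cutter's x at y = -190 mm, rising 30 mm above the table (arm behind it 34 mm); a grey pivot block at its rear end rises 72 mm above the bench.
- fence (a joint): Slide of the sliding fence in m: 0 = farthest left, grows as it is pushed right, towards the knife; its working (right) face is at y = 33 mm - value in the cutter's frame. It drags with about 4 N while the screw is loose, stays where left, and is locked by friction once the screw is tight.
- fence_back (a point): Point on the left face of the fence's upright strip, the face to push on: cutter x = 20 mm, 16 mm above the table. Axes as the cutter's; moves with the fence. The aluminium strip runs from cutter x = -145 to 115 mm, is 6 mm thick (working face 6 mm to the right of this point), its top 32 mm above the table. Along its left foot a flange, 15 mm out from the strip and 5 mm high.
- fence_head (a point): On the wing screw's axis at the top of the fence's flat head: a plate 80 by 80 mm centred here, its top 8.5 mm above the cutter's table, at the front end of the fence, left of the strip. Axes as the cutter's; moves with the fence. 125 mm nearer the worker (-x) and 40 mm further left (+y) than fence_back: the strip's left face is 40 mm to the right of the axis.
- wing_screw (a joint): Turn of the steel wing screw in rad, growing clockwise seen from above: 11.0 = fully tight (hard stop); it starts 1 to 1.7 turns short of that. It turns with about 0.03 Nm (1.2 N at the wings), stays where it is left, takes up to 0.07 Nm over the last 0.8 rad as it bites, and sinks 2.5 mm a turn.
- wings (a point): On the screw's vertical axis, half way up its wings, 18 mm above fence_head when tight, up to 4 mm more when loose. x axis along the wings. Two wings, 30 mm long from the axis, 5 mm thick, from 12 mm below to 15 mm above this point; boss radius 9.5 mm, top 3 mm below it. The wings pass 10 mm from the strip, so a finger cannot follow them round on that side; elsewhere all is open.
- sample: Sample notebook, loose, 210 mm (x) by 148 mm (y) by 14 mm, grey covers, dark spine on its right, about 0.26 kg. Lies flat on the cutter's table between fence and knife, spine 2 to 14 mm short of the knife and slightly askew; the fence pushes it home and squares it. Origin: centre of its underside.
- bone_folder: Bone folder, cream, 142 by 22 by 5 mm, on the left part of the cutter's table. Leave alone.
- weight: Brass weight with a knob, 42 mm wide, 46 mm high, on the left rear part of the cutter's table. Leave alone.
- notebook_a: Thick notebook, 210 by 148 by 28 mm, on the bench. Leave alone.
- glue_brush: Brush with a blue handle, lying on the bench. Leave alone.
- awl: Awl with a wooden handle, 160 mm long, lying on the bench. Leave alone.
- glue_jar: White jar, 80 mm wide, 85 mm high, on the bench. Leave alone.
- tape_roll: Roll of paper tape, 90 mm wide, 24 mm high, on the bench. Leave alone.
- pencil_cup: White cup, 72 mm wide, 95 mm high, on the bench. Leave alone.

How it is judged:
On the way, in this order (a step that is already met when the one before it is completed fails the run):
1. the fence is pushed up and holds the notebook against the knife, the screw still loose (value of joint fence between 0.073 and 0.0785 m and y of sample in the frame of cutter between -0.119 and -0.114 m and value of joint wing_screw below 10 rad), for 0.2 s.
2. the wing screw is turned clockwise until tight (value of joint wing_screw above 10.7 rad), for 0.2 s.
At the end, for the whole second after the job is handed in: The notebook lies flat and square (within 0.03 rad) between the knife and the fence, its spine within 2 mm of the knife and the fence within 2 mm of where it just closes up on it; the wing screw is within 0.3 rad of fully tight; everything at rest (value of joint fence between 0.073 and 0.0785 m and y of sample in the frame of cutter between -0.119 and -0.114 m and z of sample in the frame of cutter below 0.037 m and angle between sample's own z axis and vertical below 0.05 rad and angle between the x axis of sample and the x axis of cutter, either way round below 0.03 rad and x of sample in the frame of cutter between 0 and 0.045 m and value of joint wing_screw above 10.7 rad and linear speed of sample below 0.01 m/s); the robot touches nothing.
It fails at once if the sample notebook is lifted or tipped (z of sample in the frame of cutter above 0.044 m or angle between sample's own z axis and vertical above 0.15 rad).
It fails at once if a wing of the screw is taken between the fingers instead of stroked (contact force between the fingers and cutter above 0.3 N and x of the grasp point in the frame of wings between -0.031 and 0.031 m and y of the grasp point in the frame of wings between -0.004 and 0.004 m and z of the grasp point in the frame of wings below 0.02 m).
It fails at once if the fence is gripped instead of pushed (contact force between the fingers and cutter above 0.3 N and x of the grasp point in the frame of fence_back between -0.165 and 0.095 m and y of the grasp point in the frame of fence_back between -0.007 and 0.001 m and z of the grasp point in the frame of fence_back below 0.022 m).
It fails at once if another thing is moved by more than 25 mm (distance of any of bone_folder, weight, notebook_a, glue_brush, awl, glue_jar, tape_roll, pencil_cup from where it was at the start of the episode above 0.025 m).
It also fails if it takes over 69 s, if anything falls off the work surface, if the arm or the gripper's body presses on something with over 40 N, if the wrist force passes 120 N, or if a joint passes its speed limit or range.

### The arm

A 6-joint arm with a two-finger parallel gripper is mounted at the origin on the work surface. World frame = base frame: x ahead of the robot, y to its left, z up, the work surface at z = 0. Lengths are in m, angles in rad, forces in N, time in s.
With the tool pointing down it reaches from about 0.3 to 0.875 m from the base axis. Payload 6.4 kg.
Tool frame: the origin (TCP) lies on the centre line of the jaws, within the pads' length; the fingertips stand 14 mm ahead of it and the grasp point (between the pads) lies 5 mm behind it; z points along the fingers, y is the direction in which the jaws open and shut (so a half turn about z gives the same grasp; the last joint's range is limited). The gripper opens to 85 mm and grips with 20 to 120 N. Pads are 22 mm wide; open, the fingers measure 114 mm over their backs; the gripper's body (76 mm by 85 mm) begins 54 mm behind the grasp point. The pads swing forward as they close: fully open they stand 13 mm farther back than shut.
Start: joints at [-1.535, 0.181, 1.607, -0, 1.354, -0.206], TCP at [0.138, -0.558, 0.245] pointing down, gripper open.
Joint ranges: [-2.99, 2.99], [-0.89, 2.07], [0.3, 2.58], [-1.14, 4.28], [0, 2.63], [-3.12, 3.12]. Speed limits (rad/s): [2.57, 2.57, 3.01, 3.14, 3.14, 3.14].

### API

Orientations are given as a unit quaternion [w, x, y, z].
In Python, from bench import * gives the robot as it stands.
- The arm moves only by the tool servo_tool, never from a script. Its argument "plan" is a list that holds one entry, the list of rows, each a list of 5 numbers: the shift along the world's x, y, z in m, then the turn about the world's z in rad, then the gripper command: -1 is shut, 1 is fully open, values between are in proportion. In form: [[[tx, ty, tz, roll, claw], ...]]. A call has 1 to 8 rows; each row shifts and turns the commanded pose from where the row before left it; what a row does not reach is not made up. A row lasts 1/10 s, in which the tool goes at most 50 mm and 8.59 degrees, less where a joint would pass 70% of its speed; a pose out of reach is approached as far as the arm can. A call with a gripper value outside its range is refused whole. The fingers move at their own pace and stop on an object; the grip force is fixed at half the most. Time passes only in rows, so rows that do not move let the fingers close. It gives the time, the measured TCP pose, the force and the opening at its end, in the units of the state.
- get_obs(): the state, without advancing time (a new reading comes with each control period).
- camera(name): name is "side" or "top"; returns a dict with "img" (400x640x3 uint8, blue, green, red), "camera_matrix" (3x3 intrinsics, pixels), "k1" (the pictures are not rectified: a ray, as slopes to the right and down, at radius r is drawn at 1 + k1 r^2 times it, then the intrinsics apply), "rvec" (rotation vector, rad) and "tvec" (3), from world to camera coordinates, as OpenCV has them. Camera axes: x right, y down, z forward; pixel columns grow to the right and rows downward; lengths in m; the calibration is good to about 2 mm. A picture is of the moment at which its call begins. There is no depth.
- hand_in(): hands the job in, once; it reports no verdict.
Trained networks look in a picture, given as the dict that the camera call returned (one of the last four; its "shot" number tells which), for a name from the list of things; names that differ only in an ending like _2 or _b are one class to them, and where a whole thing is asked for, a point or a joint stands for the part that bears it (a point fixed in the world has none). Each returns a list of dicts, best first, with "conf" (0 to 1); they miss things now and then, are a little off and sometimes report something else, mostly with a low value. They report only what shows in the picture. A call takes as long as a camera call.
- trace(picture, thing): "mask" (400x640 bool, what is visible of it) and "rect" ([left, top, right, bottom] as shares, 0 to 1, of the picture: columns of its width, rows of its height, round what is visible of it).
- pinpoint(picture, thing): "centre" ([row, column] as shares, 0 to 1, of the picture: columns of its width, rows of its height: a listed point, or the origin of a listed thing).
The state is a dict: "time_s": time; "q": joint angles; "dq": joint speeds; "joint_efforts": joint torques, N m; "eef_pos": TCP position; "eef_rot": TCP orientation; "wrist_force": force on the tool from outside, world axes, zero at the start; "torque": the same for the moment, N m; "opening": opening from 0.0 (shut) to 1.0 (fully open).
Only numpy, scipy, OpenCV 4.12 (cv2) and the standard library are available. Lean on these libraries where they do the work, as an engineer would, in place of code of your own. Each camera call takes 0.05 s, during which the arm holds its last target.

## Working session

There is one attempt and no reset: what is moved stays moved. The work goes in short steps, Python scripts to look and compute and a tool call to move; the robot and the scene stay as the last step left them, time stands still between calls to the robot, and variables do not carry over. Pictures are saved under pics/ and viewed, and the job is handed in when it is done.

Besides the shell and the picture viewer there is one more tool, called after "Request:" as name(argument=value, ...) on one line, values as JSON. servo_tool: Moves the arm, as the interface text tells. Its arguments: {"type":"object","properties":{"plan":{"type":"array"}},"required":["plan"]}

```bash
mkdir -p pics; ls; python3 - <<'E'
from bench import *
import cv2
o=get_obs();print(o)
for n in("side","top"):
    c=camera(n);cv2.imwrite(f"pics/{n}0.png",c["img"])
    print(n,c["camera_matrix"],c["k1"],c["rvec"],c["tvec"])
    for t in("cutter","knife","fence_back","fence_head","wings","sample"):
        print(t,[(round(d["conf"],2),[round(d["centre"][0]*400,1),round(d["centre"][1]*640,1)]) for d in pinpoint(c,t)[:3]])
E
```

```text
pics
{'time_s': 0.0, 'q': array([-1.53532445e+00,  1.81538331e-01,  1.60802290e+00, -1.97458842e-05,
        1.35379087e+00, -2.06278301e-01]), 'dq': array([-0.00195887,  0.0015327 , -0.00122501,  0.00038273,  0.00042083,
        0.00016457]), 'joint_efforts': array([ 1.21128007e-03, -4.44870329e+01, -3.51336086e+01, -5.07499681e-05,
        9.08663176e-03, -1.71505246e-05]), 'eef_pos': array([ 0.13766023, -0.55772819,  0.24437846]), 'eef_rot': array([-8.77338334e-04,  9.92702856e-01,  1.20583027e-01,  6.54354380e-05]), 'wrist_force': array([-0.64355521,  0.43358571,  0.13718403]), 'torque': array([-0.00740101,  0.02719003,  0.05035486]), 'opening': 1.0005347672057745}
side [[402.39291688   0.         309.9240992 ]
 [  0.         402.39291688 195.63588878]
 [  0.           0.           1.        ]] -0.010917012420871465 [ 0.92374403 -2.37015918  1.19303841] [0.40213272 0.27522763 1.15526273]
cutter [(0.91, [205.0, 288.6])]
knife [(0.95, [175.2, 317.3]), (0.48, [198.2, 275.8])]
fence_back [(0.85, [198.8, 275.5])]
fence_head [(0.85, [222.3, 300.8]), (0.55, [213.2, 300.5]), (0.45, [201.4, 276.1])]
wings [(0.38, [214.8, 302.0])]
sample [(0.65, [186.0, 305.3])]
top [[429.21376522   0.         314.86941309]
 [  0.         429.21376522 200.50473017]
 [  0.           0.           1.        ]] -0.016004591408514127 [ 2.16976738 -2.15298018  0.11655163] [0.016979   0.54808731 1.16257068]
cutter [(0.71, [177.9, 305.3])]
knife [(0.94, [168.8, 373.9]), (0.24, [176.4, 308.1])]
fence_back [(0.82, [170.7, 295.6])]
fence_head [(0.58, [213.0, 286.9])]
wings [(0.68, [178.9, 306.5]), (0.49, [211.0, 287.1])]
sample [(0.89, [161.3, 346.8]), (0.45, [167.4, 465.9])]
```

View pics/side0.png

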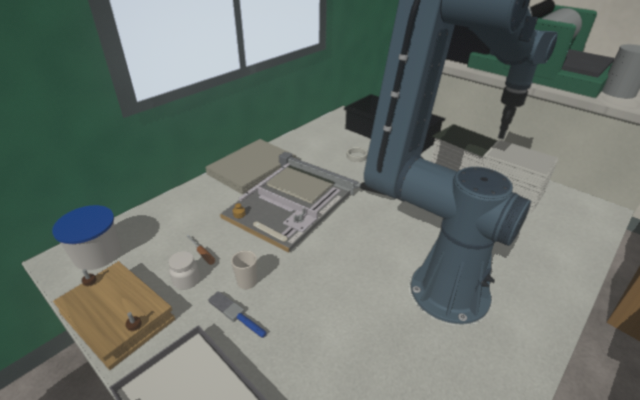

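View pics/top0.png

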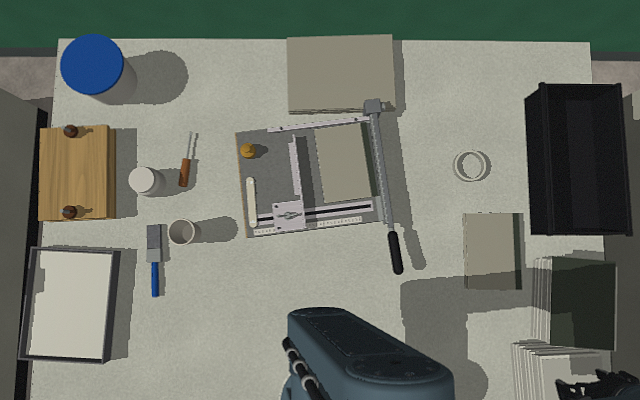

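```bash
cat > h.py <<'E'
import numpy as np,cv2
from scipy.optimize import least_squares
def proj(c,P):
    R,_=cv2.Rodrigues(np.array(c["rvec"],float));p=np.atleast_2d(P)@R.T+np.array(c["tvec"]).ravel()
    s=p[:,:2]/p[:,2:];s=s*(1+c["k1"]*(s**2).sum(1,keepdims=True))
    K=np.array(c["camera_matrix"]);return s*[K[0,0],K[1,1]]+[K[0,2],K[1,2]]
def ray(c,uv,z):
    K=np.array(c["camera_matrix"]);d=(np.array(uv,float)-[K[0,2],K[1,2]])/[K[0,0],K[1,1]]
    s=d.copy()
    for _ in range(5): s=d/(1+c["k1"]*(s@s))
    R,_=cv2.Rodrigues(np.array(c["rvec"],float));t=np.array(c["tvec"]).ravel()
    o=-R.T@t;v=R.T@np.array([s[0],s[1],1]);return o+v*(z-o[2])/v[2]
def c2w(p,P):
    P=np.atleast_2d(np.array(P,float));a=p[2];R=np.array([[np.cos(a),-np.sin(a)],[np.sin(a),np.cos(a)]])
    return np.c_[P[:,:2]@R.T+p[:2],P[:,2]]
def w2c(p,P):
    P=np.atleast_2d(np.array(P,float));a=p[2];R=np.array([[np.cos(a),-np.sin(a)],[np.sin(a),np.cos(a)]])
    return np.c_[(P[:,:2]-p[:2])@R,P[:,2]]
E
python3 - <<'E'
from bench import *
from h import *
c=camera("top");im=c["img"]
z=cv2.resize(im[85:285,225:425],(800,600)[:1]*2 if 0 else (600,600),interpolation=cv2.INTER_CUBIC);cv2.imwrite("pics/z0.png",z)
for r,cc in((213,287),(178,305),(170,296),(169,374)): print(ray(c,(cc,r),0.04))
s=camera("side")
z=cv2.resize(s["img"][140:260,205:365],(800,600),interpolation=cv2.INTER_CUBIC);cv2.imwrite("pics/z1.png",z)
E
```

```text
[0.51173895 0.0975803  0.04      ]
[0.60956829 0.04908833 0.04      ]
[0.63192046 0.07437056 0.04      ]
[ 0.63633428 -0.14258056  0.04      ]
```

View pics/z0.png

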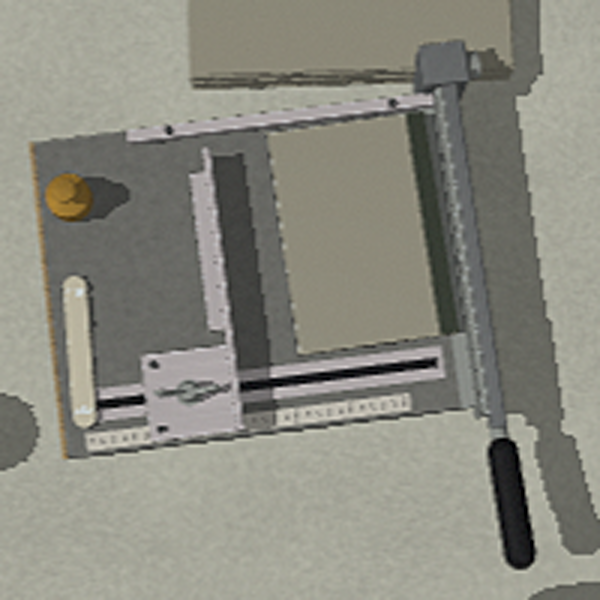

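View pics/z1.png

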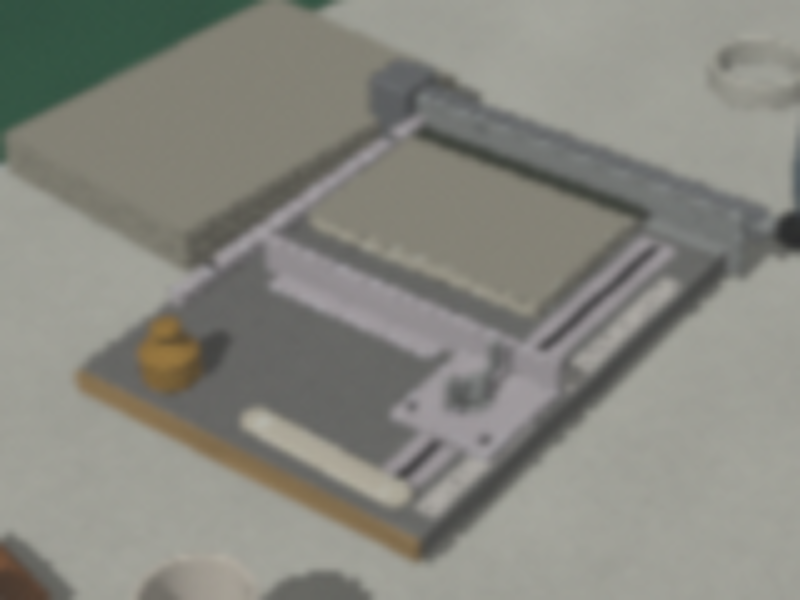

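```bash
cat > fit.py <<'E'
from bench import *
from h import *
T=camera("top");S=camera("side")
def zt(u,v):return (u/3+225,v/3+85)
def zs(u,v):return (u/5+205,v/5+140)
# (cam,pix,point cutter, moves with fence)
Z=.0405
L=[(T,zt(32,143),(.15,.19,.032),0),(T,zt(66,456),(-.15,.19,.032),0),(S,zs(80,372),(.15,.19,.032),0),(S,zs(420,542),(-.15,.19,.032),0),
(S,zs(725,257),(-.15,-.19,.032),0),
(T,zt(142,356),(-.065,.119,Z),1),(T,zt(150,440),(-.145,.119,Z),1),(T,zt(242,428),(-.145,.039,Z),1),
(S,zs(395,410),(-.065,.119,Z),1),(S,zs(470,448),(-.145,.119,Z),1),
(T,zt(205,150),(.115,.036,.064),1),(S,zs(268,240),(.115,.036,.064),1)]
for c,w in((T,.5),(S,.5)):
    for t,P,m in(("cutter",(0,0,0),0),("fence_back",(.02,.039,.048),1),("fence_head",(-.105,.079,Z),1)):
        d=pinpoint(c,t)
        if d: L.append((c,(d[0]["centre"][1]*640,d[0]["centre"][0]*400),P,m))
def pr(x,l):
    P=np.array(l[2],float)
    if l[3]:P[1]-=x[3]
    return proj(l[0],c2w(x,P))[0]
def res(x): return np.concatenate([pr(x,l)-l[1] for l in L])
s=least_squares(res,[.6,.05,.1,0.],loss="soft_l1")
print(s.x)
for l in L: print("T" if l[0] is T else "S",l[2],np.round(pr(s.x,l)-l[1],1))
p=s.x
np.save("p.npy",p)
E
python3 fit.py
```

```text
[0.61762614 0.04101937 0.13817014 0.01121048]
T (0.15, 0.19, 0.032) [-0.9 -0.2]
T (-0.15, 0.19, 0.032) [-0.4  0.9]
S (0.15, 0.19, 0.032) [-1.  -0.8]
S (-0.15, 0.19, 0.032) [ 0.1 -0.4]
S (-0.15, -0.19, 0.032) [ 0.5 -1.9]
T (-0.065, 0.119, 0.0405) [-0.1 -0.4]
T (-0.145, 0.119, 0.0405) [0.7 0.4]
T (-0.145, 0.039, 0.0405) [-1.   0.6]
S (-0.065, 0.119, 0.0405) [-0.4 -0.1]
S (-0.145, 0.119, 0.0405) [4.1 1.3]
T (0.115, 0.036, 0.064) [ 0.1 -1. ]
S (0.115, 0.036, 0.064) [-0.4 -1.3]
T (0, 0, 0) [0.8 0.5]
T (0.02, 0.039, 0.048) [ 0.4 -1.6]
T (-0.105, 0.079, 0.0405) [0.4 3.7]
S (0, 0, 0) [0.4 0.5]
S (0.02, 0.039, 0.048) [-0.4 -1.5]
S (-0.105, 0.079, 0.0405) [-3.8  1.1]
```

```bash
python3 - <<'E'
from bench import *
from h import *
p=np.load("p.npy");o=get_obs()
w=c2w(p,[.02,.039-p[3]+.0145+.02,.3])[0];print(w,w-o["eef_pos"])
T=camera("top")
for n in("weight","bone_folder"):
    d=pinpoint(T,n)[0];print(n,w2c(p,ray(T,(d["centre"][1]*640,d["centre"][0]*400),.032)))
E
```

```text
[0.62885634 0.10546986 0.3       ] [0.49115972 0.66375066 0.05472317]
weight [[0.09629288 0.1630424  0.032     ]]
bone_folder [[-0.04484591  0.16168414  0.032     ]]
```

Request:
servo_tool(plan=[[[0.0245,0.0332,0,-0.013,-1],[0.0245,0.0332,0,-0.013,-1],[0.0245,0.0332,0,-0.013,-1],[0.0245,0.0332,0,-0.013,-1],[0.0245,0.0332,0,-0.013,-1],[0.0245,0.0332,0,-0.013,-1],[0.0245,0.0332,0,-0.013,-1],[0.0245,0.0332,0,-0.013,-1]]])

```text
time_s: 2.15
eef_pos: [0.3344, -0.2913, 0.2456]
eef_rot: [0.0, 0.998, 0.068, 0.0]
wrist_force: [0.7, -0.0, 0.6]
opening: 0.001
```

Request:
servo_tool(plan=[[[0.0245,0.0332,0,0,-1],[0.0245,0.0332,0,0,-1],[0.0245,0.0332,0,0,-1],[0.0245,0.0332,0,0,-1],[0.0245,0.0332,0,0,-1],[0.0245,0.0332,0,0,-1],[0.0245,0.0332,0,0,-1],[0.0245,0.0332,0,0,-1]]])

```text
time_s: 2.95
eef_pos: [0.5306, -0.0255, 0.2455]
eef_rot: [0.0, 0.998, 0.069, 0.0]
wrist_force: [0.3, -1.3, 0.4]
opening: 0.003
```

Request:
servo_tool(plan=[[[0.0245,0.0332,0,0,-1],[0.0245,0.0332,0,0,-1],[0.0245,0.0332,0,0,-1],[0.0245,0.0332,0,0,-1],[0,0,-0.04,0,-1],[0,0,-0.04,0,-1],[0,0,-0.03,0,-1],[0,0,0,0,-1]]])

```text
time_s: 3.75
eef_pos: [0.6239, 0.1059, 0.1297]
eef_rot: [-0.0, 0.998, 0.069, -0.005]
wrist_force: [-0.3, 0.3, -0.2]
opening: -0.001
```

```bash
cat > st.py <<'E'
from bench import *
from h import *
import sys
from scipy.spatial.transform import Rotation as Ro
p=np.load("p.npy");o=get_obs()
R=Ro.from_quat(np.roll(o["eef_rot"],-1)).as_matrix()
print("t",o["time_s"],"tcp",o["eef_pos"].round(4),"cut",w2c(p,o["eef_pos"])[0].round(4),"toolx ang rel",np.arctan2(R[1,0],R[0,0])-p[2],"F",o["wrist_force"].round(2),"op",o["opening"])
if len(sys.argv)>1:
    for n in("top","side"):
        c=camera(n);u=proj(c,c2w(p,[-.03,.02,.04]))[0].astype(int)
        a,b=(66,88) if n=="side" else (84,112)
        z=c["img"][max(u[1]-a,0):u[1]+a,u[0]-b:u[0]+b]
        cv2.imwrite(f"pics/{n}{sys.argv[1]}.png",cv2.resize(z,(800,600),interpolation=cv2.INTER_CUBIC))
E
python3 st.py 1
```

```text
t 3.75 tcp [0.6239 0.1059 0.1297] cut [0.0152 0.0634 0.1297] toolx ang rel -0.00012130276627997372 F [-0.25  0.34 -0.24] op -0.001344232429566844
```

View pics/top1.png

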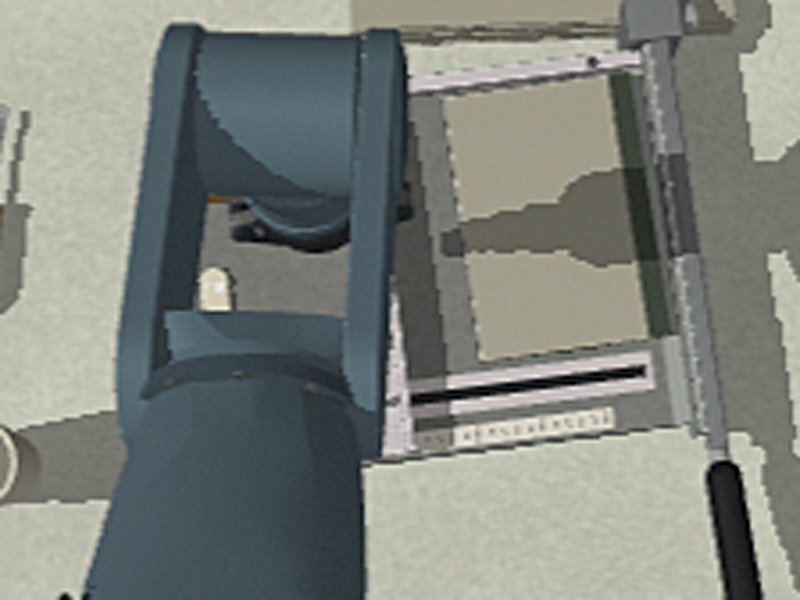

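View pics/side1.png

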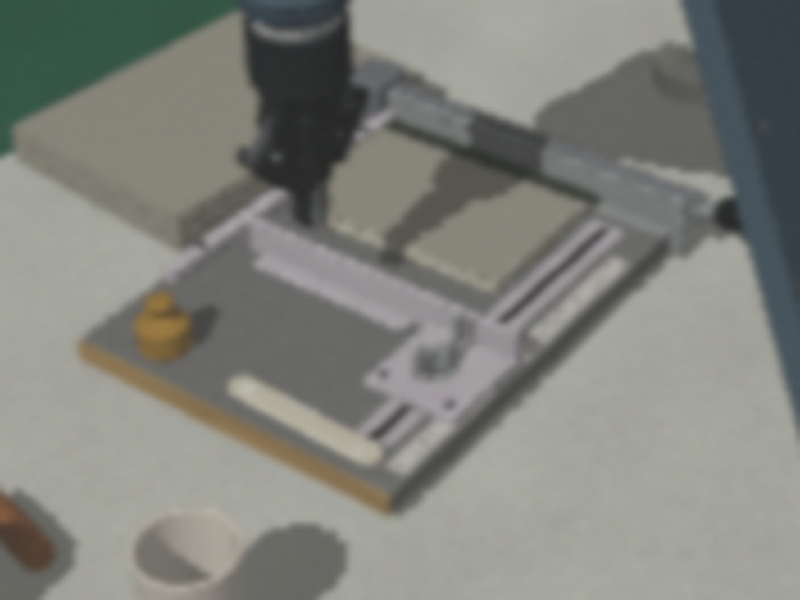

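```bash
python3 st.py
```

```text
t 3.85 tcp [0.6277 0.1057 0.1356] cut [0.0189 0.0627 0.1356] toolx ang rel -0.0004306313955692864 F [ 0.73 -0.25  0.27] op -0.0024259859177696917
```

Request:
servo_tool(plan=[[[0,0,-0.03,0,-1],[0,0,-0.025,0,-1],[0,0,-0.015,0,-1],[0,0,-0.005,0,-1],[0,0,0,0,-1],[0,0,0,0,-1]]])

```text
time_s: 4.45
eef_pos: [0.629, 0.1057, 0.0621]
eef_rot: [0.0, 0.998, 0.069, 0.001]
wrist_force: [-0.3, -0.0, -0.4]
opening: -0.001
```

Request:
servo_tool(plan=[[[0.0011,-0.0079,0,0,-1],[0.0011,-0.0079,0,0,-1],[0.0011,-0.0079,0,0,-1],[0.0011,-0.0079,0,0,-1],[0.0011,-0.0079,0,0,-1]]])

```text
time_s: 4.95
eef_pos: [0.6337, 0.0659, 0.0609]
eef_rot: [-0.0, 0.998, 0.069, 0.001]
wrist_force: [-0.0, 4.5, 4.3]
opening: -0.0
```

```bash
python3 st.py
```

```text
t 4.95 tcp [0.6337 0.0659 0.0609] cut [0.0193 0.0224 0.0609] toolx ang rel -0.000552082338376475 F [-0.02  4.54  4.29] op -2.6210029957889544e-05
```

Request:
servo_tool(plan=[[[0.0008,-0.006,0,0,-1],[0.0008,-0.006,0,0,-1],[0.0008,-0.006,0,0,-1],[0.0008,-0.006,0,0,-1],[0.0007,-0.005,0,0,-1],[0,0,0,0,-1]]])

```text
time_s: 5.55
eef_pos: [0.6371, 0.036, 0.0601]
eef_rot: [0.0, 0.998, 0.069, -0.0]
wrist_force: [0.0, 0.0, -0.3]
opening: 0.001
```

```bash
python3 st.py 2
```

```text
t 5.55 tcp [0.6371 0.036  0.0601] cut [ 0.0186 -0.0076  0.0601] toolx ang rel -0.0008781037344589571 F [ 0.03  0.02 -0.27] op 0.0007752594451406603
```

View pics/side2.png

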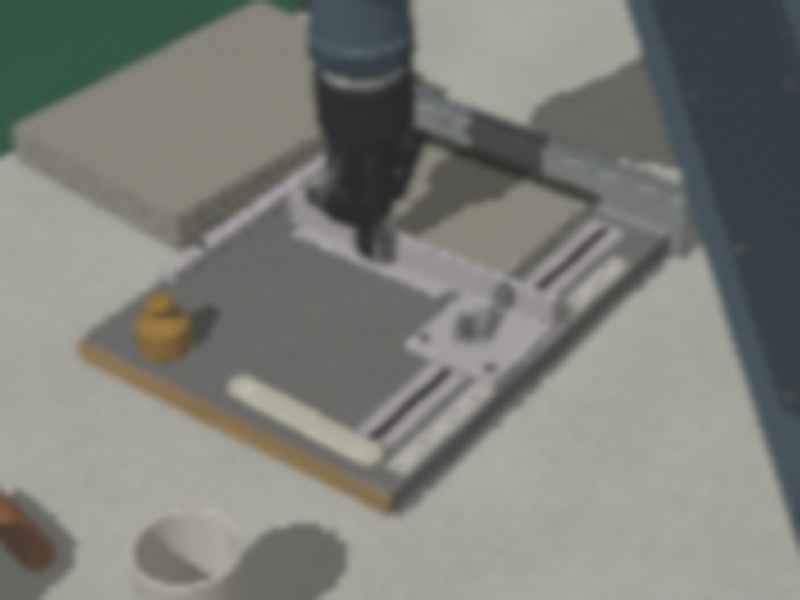

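Request:
servo_tool(plan=[[[0.0004,-0.003,0,0,-1],[0.0004,-0.003,0,0,-1],[0.0003,-0.002,0,0,-1],[0.0002,-0.0015,0,0,-1]]])

```text
time_s: 6.05
eef_pos: [0.6374, 0.0283, 0.0596]
eef_rot: [-0.001, 0.998, 0.069, -0.001]
wrist_force: [-1.6, 6.4, -1.9]
opening: -0.0
```

Request:
servo_tool(plan=[[[0.0002,-0.0015,0,0,-1],[0.0002,-0.0015,0,0,-1]]])

```text
time_s: 6.25
eef_pos: [0.6378, 0.0255, 0.0596]
eef_rot: [-0.001, 0.998, 0.069, -0.001]
wrist_force: [-1.3, 5.5, -0.7]
opening: 0.001
```

```bash
python3 st.py 3
```

```text
t 6.25 tcp [0.6378 0.0255 0.0596] cut [ 0.0179 -0.0181  0.0596] toolx ang rel -0.00015390743609228208 F [-1.25  5.48 -0.69] op 0.0010189908742503362
```

View pics/top3.png

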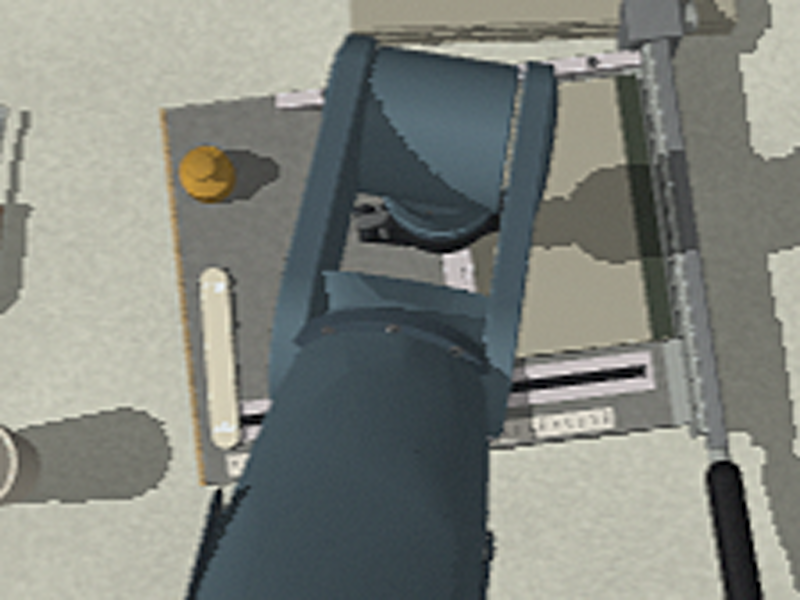

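Request:
servo_tool(plan=[[[0.0002,-0.0015,0,0,-1],[0.0001,-0.001,0,0,-1]]])

```text
time_s: 6.55
eef_pos: [0.6381, 0.023, 0.0596]
eef_rot: [-0.001, 0.998, 0.069, -0.001]
wrist_force: [-1.7, 5.4, -1.1]
opening: 0.001
```

Request:
servo_tool(plan=[[[0.0001,-0.001,0,0,-1]]])

```text
time_s: 6.65
eef_pos: [0.6383, 0.0221, 0.0596]
eef_rot: [-0.001, 0.998, 0.069, -0.001]
wrist_force: [-1.5, 5.6, -0.2]
opening: -0.005
```

Request:
servo_tool(plan=[[[0.0001,-0.001,0,0,-1]]])

```text
time_s: 6.75
eef_pos: [0.6384, 0.0211, 0.0596]
eef_rot: [-0.001, 0.998, 0.069, -0.001]
wrist_force: [-0.6, 6.6, -1.2]
opening: 0.002
```

Request:
servo_tool(plan=[[[0.0001,-0.0007,0,0,-1]]])

```text
time_s: 6.85
eef_pos: [0.6385, 0.0203, 0.0596]
eef_rot: [-0.001, 0.998, 0.069, -0.001]
wrist_force: [-0.3, 4.8, -1.5]
opening: -0.002
```

Request:
servo_tool(plan=[[[0.0001,-0.0007,0,0,-1]]])

```text
time_s: 6.95
eef_pos: [0.6386, 0.0197, 0.0596]
eef_rot: [-0.001, 0.998, 0.069, -0.001]
wrist_force: [-1.5, 5.7, -1.1]
opening: -0.002
```

Request:
servo_tool(plan=[[[0.0001,-0.0007,0,0,-1]]])

```text
time_s: 7.05
eef_pos: [0.6387, 0.0193, 0.0596]
eef_rot: [-0.001, 0.998, 0.069, -0.001]
wrist_force: [-1.5, 9.3, -0.6]
opening: -0.0
```

Force rising to 9 N; check once more and look.

Request:
servo_tool(plan=[[[0.0001,-0.0005,0,0,-1],[0,0,0,0,-1]]])

```text
time_s: 7.25
eef_pos: [0.6387, 0.0192, 0.0596]
eef_rot: [-0.001, 0.998, 0.069, -0.001]
wrist_force: [-1.9, 8.2, 0.2]
opening: 0.001
```

```bash
python3 st.py 4
```

```text
t 7.25 tcp [0.6387 0.0192 0.0596] cut [ 0.0178 -0.0245  0.0596] toolx ang rel -4.863269233590373e-05 F [-1.89  8.18  0.24] op 0.0007887505445806923
```

View pics/side4.png

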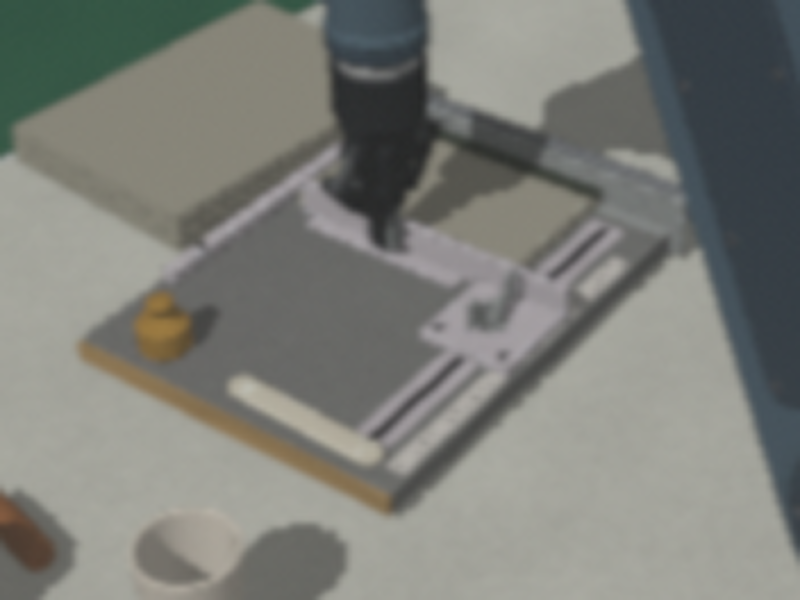

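Request:
servo_tool(plan=[[[0.0001,-0.0005,0,0,-1],[0.0001,-0.0005,0,0,-1],[0,0,0,0,-1]]])

```text
time_s: 7.65
eef_pos: [0.6387, 0.0192, 0.0596]
eef_rot: [-0.002, 0.998, 0.069, -0.001]
wrist_force: [-1.9, 11.8, 0.4]
opening: -0.002
```

Request:
servo_tool(plan=[[[0.0001,-0.0005,0,0,-1],[0.0001,-0.0005,0,0,-1],[0,0,0,0,-1]]])

```text
time_s: 7.95
eef_pos: [0.6387, 0.0191, 0.0596]
eef_rot: [-0.003, 0.998, 0.069, -0.001]
wrist_force: [-2.7, 15.4, 1.7]
opening: -0.0
```

Request:
servo_tool(plan=[[[-0.001,0.008,0,0,-1],[-0.002,0.014,0,0,-1],[0,0,0.03,0,-1],[0,0,0.05,0,-1],[0,0,0.05,0,-1],[-0.01,-0.04,0.01,0,-1],[-0.01,-0.048,0,0,-1],[-0.01,-0.048,0,0,-1]]])

```text
time_s: 8.75
eef_pos: [0.6073, -0.0994, 0.2018]
eef_rot: [0.001, 0.998, 0.07, 0.001]
wrist_force: [0.3, -0.5, -0.3]
opening: -0.003
```

Request:
servo_tool(plan=[[[-0.01,-0.048,0,0,-1],[-0.01,-0.048,0,0,-1],[-0.01,-0.048,0,0,-1],[-0.01,-0.048,0,0,-1],[-0.01,-0.048,0,0,-1],[0,0,0,0,-1]]])

```text
time_s: 9.35
eef_pos: [0.5552, -0.3449, 0.2006]
eef_rot: [0.002, 0.998, 0.066, -0.0]
wrist_force: [0.4, -0.0, 0.4]
opening: 0.001
```

```bash
python3 st.py 5; python3 - <<'E'
from bench import *
from h import *
p=np.load("p.npy")
T=camera("top");S=camera("side")
for c in(T,S):
  for n in("wings","fence_head","fence_back","sample","knife"):
    print(n,[(round(d["conf"],2),np.round([d["centre"][1]*640,d["centre"][0]*400],1)) for d in pinpoint(c,n)[:2]])
  print("pred",proj(c,c2w(p,[[-.105,.004,.061],[-.105,.004,.0405],[.02,-.036,.048],[.02,-.116,.032]])).round(1))
u=proj(T,c2w(p,[-.105,.004,.05]))[0];print(u)
a,b=u.astype(int)
cv2.imwrite("pics/w5.png",cv2.resize(T["img"][b-30:b+30,a-40:a+40],(800,600),interpolation=cv2.INTER_CUBIC));print(a,b)
u=proj(S,c2w(p,[-.105,.004,.05]))[0];a,b=u.astype(int)
cv2.imwrite("pics/ws5.png",cv2.resize(S["img"][b-30:b+30,a-40:a+40],(800,600),interpolation=cv2.INTER_CUBIC));print(a,b)
E
```

```text
t 9.35 tcp [ 0.5552 -0.3449  0.2006] cut [-0.115  -0.3737  0.2006] toolx ang rel -0.00693897626011683 F [ 0.41 -0.    0.45] op 0.001105528064820667
wings [(0.59, array([312. , 211.1]))]
fence_head [(0.95, array([313.5, 210.6]))]
fence_back []
sample [(0.98, array([346.2, 159.2]))]
knife [(0.73, array([377.8, 166.4]))]
pred [[311.3 212.1]
 [311.4 212.7]
 [319.9 165.9]
 [348.1 163.3]]
wings [(0.43, array([312.7, 204.7]))]
fence_head [(0.73, array([315.2, 211.1]))]
fence_back [(0.77, array([286.6, 190.3]))]
sample [(0.56, array([301.6, 183.1]))]
knife [(0.81, array([318.5, 174.5]))]
pred [[311.1 205.5]
 [311.1 210.1]
 [289.2 190.9]
 [302.  184.1]]
[311.33371568 212.39462792]
311 212
311 207
```

View pics/top5.png

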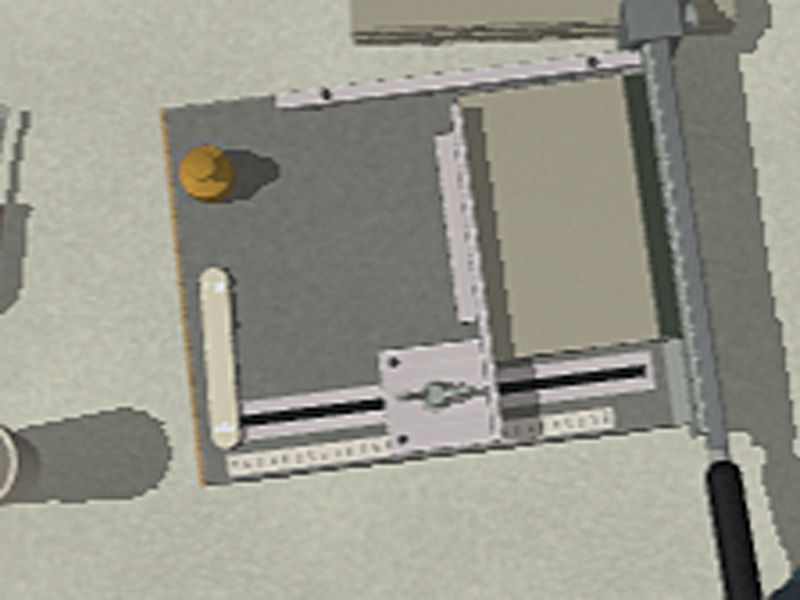

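View pics/w5.png

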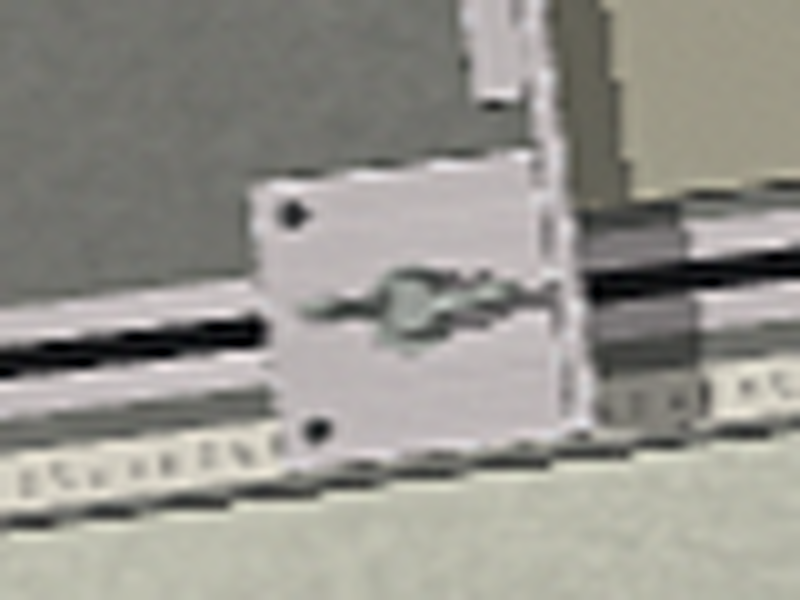

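View pics/ws5.png

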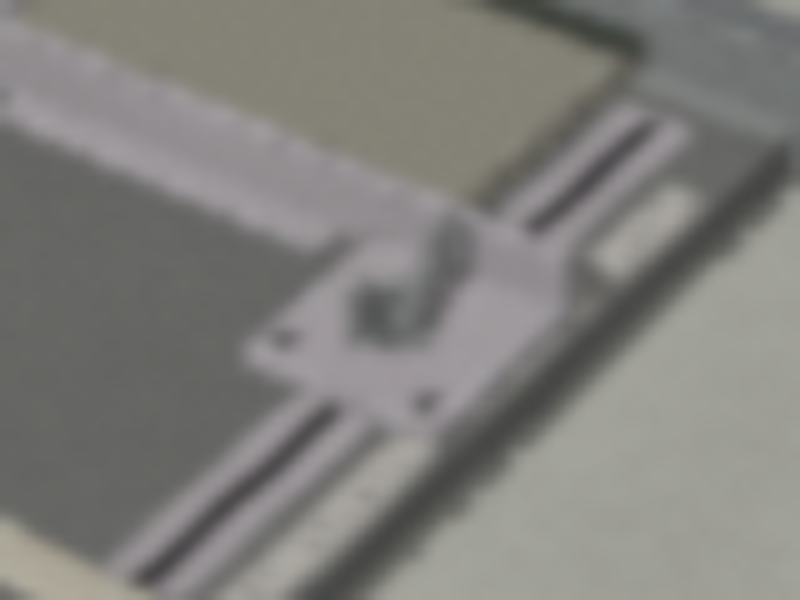

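```bash
cat > stroke.py <<'E'
from h import *
import sys
ax=np.array([-.105,.003])
def C(th,r=.022,back=0.):
    w=np.array([np.cos(th),np.sin(th)]);n=np.array([np.sin(th),-np.cos(th)])
    return ax+r*w-n*(.0025+.011*abs(n[0])+.0145*abs(n[1])+back)
def path(t0,t1,n,p,pre=.008,r=.022):
    P=[C(t0,r,pre)]+[C(t,r,-.001) for t in np.linspace(t0,t1,n)]
    return c2w(p,np.c_[np.array(P),np.full(len(P),.077)])
if __name__=="__main__":
    p=np.load("p.npy");t0,t1,n=float(sys.argv[1]),float(sys.argv[2]),int(sys.argv[3])
    W=path(t0,t1,n,p)
    from bench import get_obs
    o=get_obs();print("to start",(W[0]-o["eef_pos"]).round(4))
    acc=W[0].round(3)
    for w in W[1:]:
        d=(w-acc).round(4);acc=acc+d;print([float(d[0]),float(d[1])])
E
python3 stroke.py 1.53 -1.2 16
```

```text
to start [-0.0681  0.3874 -0.1234]
[0.0091, 0.0012]
[0.0016, 0.0026]
[0.0026, 0.0025]
[0.0036, 0.0022]
[0.0045, 0.0013]
[0.0052, 0.0002]
[0.0055, -0.0013]
[0.0054, -0.0028]
[0.0047, -0.0043]
[0.0035, -0.0033]
[0.0031, -0.0028]
[0.0026, -0.0038]
[0.0017, -0.0049]
[0.0004, -0.0056]
[-0.001, -0.0059]
[-0.0027, -0.0057]
```

Request:
servo_tool(plan=[[[-0.0085,0.0484,0,0,-1],[-0.0085,0.0484,0,0,-1],[-0.0085,0.0484,0,0,-1],[-0.0085,0.0484,0,0,-1],[-0.0085,0.0484,0,0,-1],[-0.0085,0.0484,0,0,-1],[-0.0085,0.0484,0,0,-1],[-0.0085,0.0486,0,0,-1]]])

```text
time_s: 10.85
eef_pos: [0.4886, 0.0508, 0.2006]
eef_rot: [0.0, 0.998, 0.069, 0.0]
wrist_force: [1.0, -0.1, 0.6]
opening: -0.003
```

Request:
servo_tool(plan=[[[0,0,-0.03,0.007,-1],[0,0,-0.03,0,-1],[0,0,-0.02,0,-1],[0,0,0,0,-1]]])

```text
time_s: 11.25
eef_pos: [0.4868, 0.0496, 0.1176]
eef_rot: [-0.001, 0.997, 0.073, -0.003]
wrist_force: [-0.1, 0.1, 0.2]
opening: -0.004
```

```bash
python3 st.py 6;python3 stroke.py 1.53 -1.2 16 | head -1
```

```text
t 11.25 tcp [0.4868 0.0496 0.1176] cut [-0.1285  0.0265  0.1176] toolx ang rel 0.007051889311650905 F [-0.13  0.1   0.18] op -0.003989882065091156
to start [-0.0002  0.0003 -0.0437]
```

View pics/side6.png

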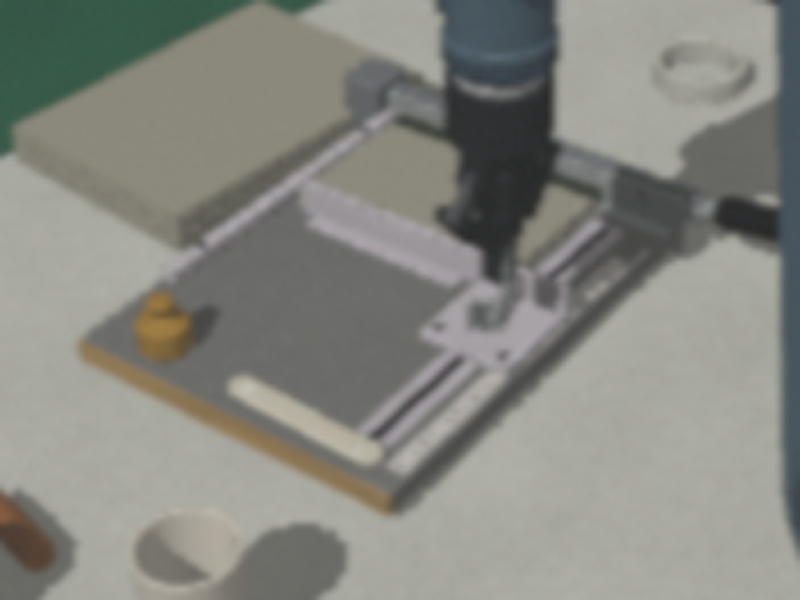

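Request:
servo_tool(plan=[[[0,0,-0.015,-0.007,-1],[0,0,-0.015,0,-1],[0,0,-0.0135,0,-1],[0,0,0,0,-1],[0,0,0,0,-1]]])

```text
time_s: 11.85
eef_pos: [0.4896, 0.0489, 0.0774]
eef_rot: [0.0, 0.998, 0.069, 0.0]
wrist_force: [-0.2, 0.3, -0.1]
opening: -0.005
```

```bash
python3 st.py 7;python3 stroke.py 1.53 -1.2 16 | head -1
```

```text
t 11.85 tcp [0.4896 0.0489 0.0774] cut [-0.1258  0.0254  0.0774] toolx ang rel -0.0005453480444442271 F [-0.19  0.35 -0.13] op -0.004955530876388812
to start [-0.0008  0.0004 -0.0008]
```

View pics/side7.png

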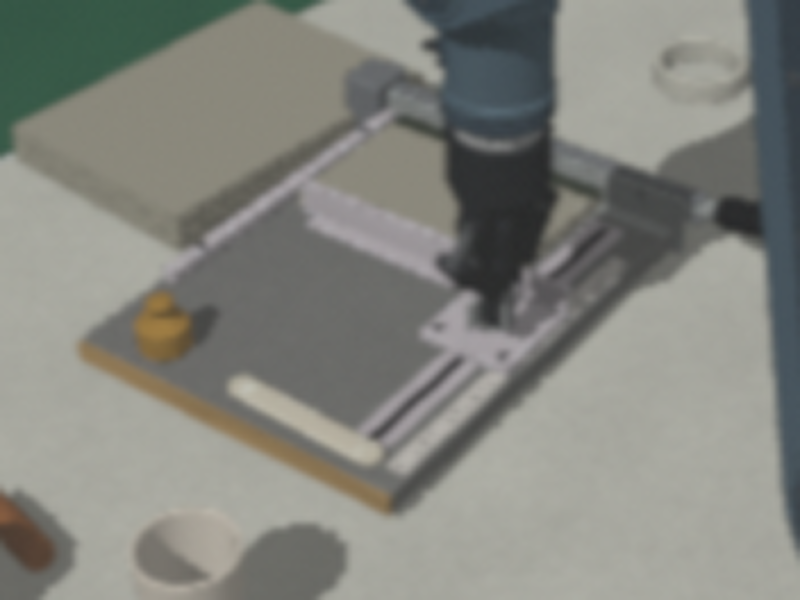

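```bash
python3 - <<'E'
from bench import *
from h import *
p=np.load("p.npy");S=camera("side");o=get_obs()
t=o["eef_pos"]-[0,0,.014]
pts=[t,*c2w(p,[[-.105,.003,.057],[-.105,.033,.076],[-.105,-.027,.076]])]
u=proj(S,np.array(pts));print(u)
a,b=311,200
z=cv2.resize(S["img"][b-30:b+30,a-40:a+40],(800,600),interpolation=cv2.INTER_CUBIC)
for i,(x,y) in enumerate((u-[a-40,b-30]+.5)*10): cv2.circle(z,(int(x),int(y)),5,[(0,0,255),(0,255,0),(255,0,0),(0,255,255)][i],2)
cv2.imwrite("pics/ws7.png",z)
E
```

```text
[[312.48767986 210.15627513]
 [311.27394469 206.23626202]
 [306.20017086 206.3088704 ]
 [316.18938413 197.51189476]]
```

View pics/ws7.png

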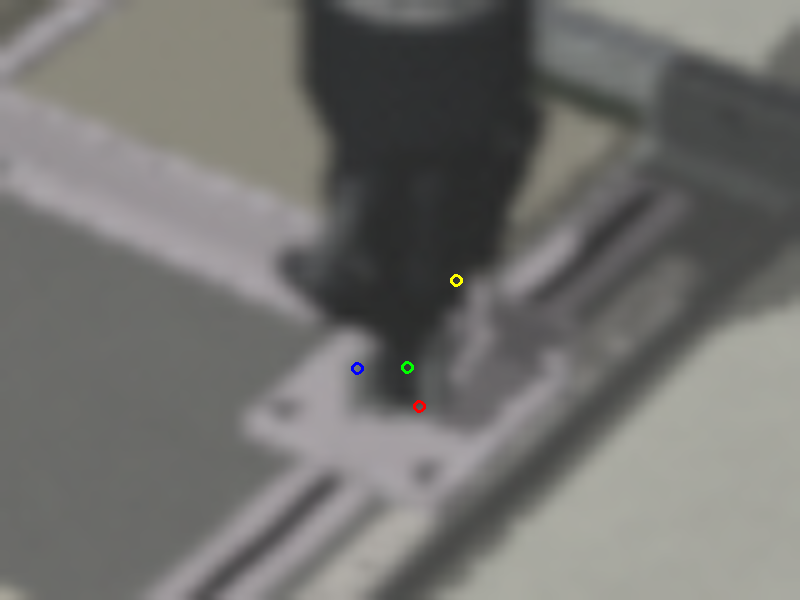

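Request:
servo_tool(plan=[[[0.0083,0.0015,0,0,-1],[0.0016,0.0026,0,0,-1],[0.0026,0.0025,0,0,-1],[0.0036,0.0022,0,0,-1]]])

```text
time_s: 12.4
eef_pos: [0.5051, 0.0581, 0.0767]
eef_rot: [-0.0, 0.998, 0.069, -0.0]
wrist_force: [-0.8, -0.3, -0.2]
opening: 0.001
```

Request:
servo_tool(plan=[[[0.0045,0.0013,0,0,-1],[0.0052,0.0002,0,0,-1],[0.0055,-0.0013,0,0,-1],[0.0054,-0.0028,0,0,-1]]])

```text
time_s: 12.8
eef_pos: [0.5263, 0.0553, 0.0768]
eef_rot: [-0.0, 0.998, 0.069, -0.0]
wrist_force: [-1.4, 0.2, -0.0]
opening: 0.001
```

```bash
python3 st.py 8
```

```text
t 12.8 tcp [0.5263 0.0553 0.0768] cut [-0.0885  0.0267  0.0768] toolx ang rel -7.321471260846035e-05 F [-1.35  0.2  -0.02] op 0.0005805399499113252
```

View pics/side8.png

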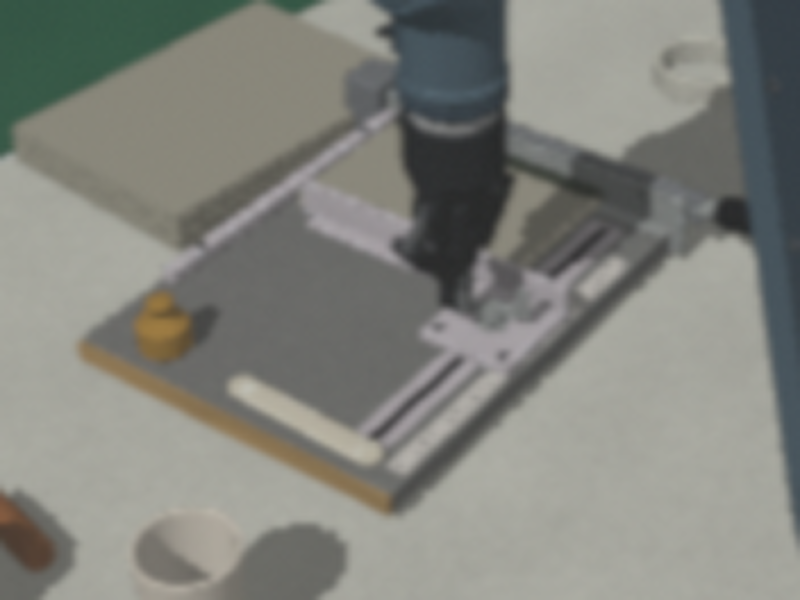

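The wings appear rotated, with a 1.4 N push force, so the stroke is working. I'll finish it.

Request:
servo_tool(plan=[[[0.0047,-0.0043,0,0,-1],[0.0035,-0.0033,0,0,-1],[0.0031,-0.0028,0,0,-1],[0.0026,-0.0038,0,0,-1]]])

```text
time_s: 13.3
eef_pos: [0.54, 0.0408, 0.0768]
eef_rot: [-0.0, 0.998, 0.069, 0.0]
wrist_force: [-1.0, 1.9, 0.3]
opening: 0.0
```

Request:
servo_tool(plan=[[[0.0017,-0.0049,0,0,-1],[0.0004,-0.0056,0,0,-1],[-0.001,-0.0059,0,0,-1],[-0.0027,-0.0057,0,0,-1],[0,0,0,0,-1]]])

```text
time_s: 13.8
eef_pos: [0.5379, 0.018, 0.0768]
eef_rot: [0.0, 0.998, 0.068, 0.0]
wrist_force: [0.1, 0.6, 0.3]
opening: 0.002
```

```bash
python3 st.py 9; python3 stroke.py 1.94 -1.2 18
```

```text
t 13.8 tcp [0.5379 0.018  0.0768] cut [-0.0821 -0.0119  0.0768] toolx ang rel -0.0012064230224128059 F [0.1  0.59 0.32] op 0.0017910765741234362
to start [-0.0582  0.0176  0.0001]
[0.0077, 0.0045]
[0.0043, 0.0051]
[0.0058, 0.004]
[0.0015, 0.0026]
[0.0024, 0.0026]
[0.0035, 0.0023]
[0.0045, 0.0015]
[0.0051, 0.0004]
[0.0056, -0.001]
[0.0055, -0.0027]
[0.0048, -0.0042]
[0.0037, -0.0036]
[0.0031, -0.0027]
[0.0027, -0.0039]
[0.0018, -0.0049]
[0.0005, -0.0056]
[-0.001, -0.006]
[-0.0027, -0.0058]
```

View pics/side9.png

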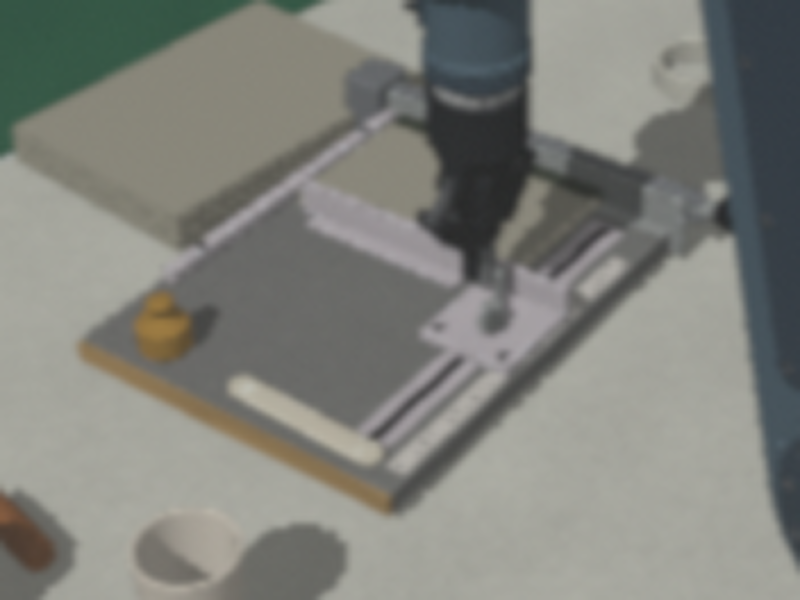

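View pics/top9.png

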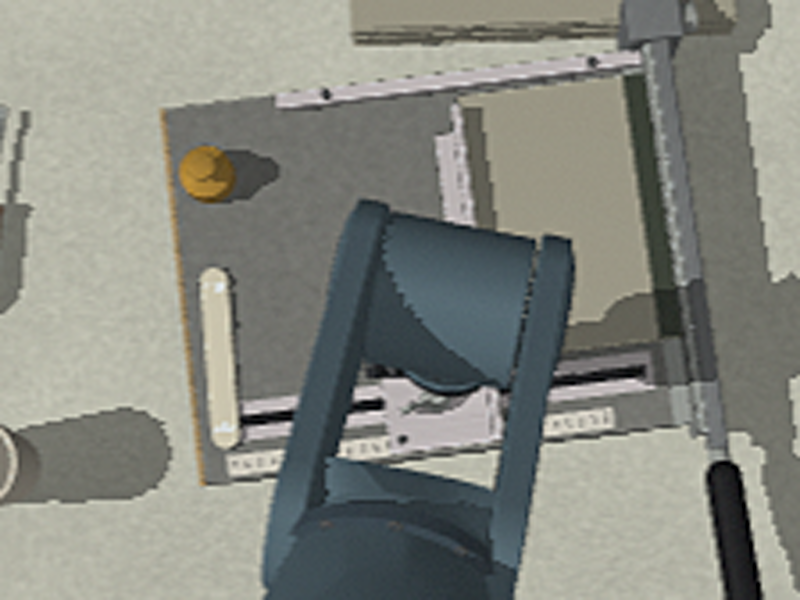

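Request:
servo_tool(plan=[[[0.0044,0.0024,0,0,-1],[0,0,0.03,0,-1],[-0.031,0.0076,0,0,-1],[-0.0316,0.0076,0,0,-1],[0,0,0,0,-1],[0,0,-0.02,0,-1],[0,0,-0.01,0,-1],[0,0,0,0,-1]]])

```text
time_s: 14.7
eef_pos: [0.479, 0.0367, 0.0754]
eef_rot: [-0.0, 0.998, 0.069, -0.002]
wrist_force: [-0.3, 0.0, -0.5]
opening: -0.003
```

```bash
python3 st.py; python3 stroke.py 1.94 -1.2 18|head -1
```

```text
t 14.7 tcp [0.479  0.0367 0.0754] cut [-0.1378  0.0148  0.0754] toolx ang rel -0.0002557475272589038 F [-0.31  0.04 -0.51] op -0.0030877200754496873
to start [ 0.0008 -0.0006  0.0016]
```

Request:
servo_tool(plan=[[[0.008,0.004,0,0,-1],[0.0043,0.0051,0,0,-1],[0.0058,0.004,0,0,-1],[0.0015,0.0026,0,0,-1],[0.0024,0.0026,0,0,-1],[0.0035,0.0023,0,0,-1]]])

```text
time_s: 15.3
eef_pos: [0.5053, 0.0575, 0.0767]
eef_rot: [-0.0, 0.998, 0.069, -0.0]
wrist_force: [-1.5, 0.1, -0.1]
opening: -0.0
```

Request:
servo_tool(plan=[[[0.0045,0.0015,0,0,-1],[0.0051,0.0004,0,0,-1],[0.0056,-0.001,0,0,-1],[0.0055,-0.0027,0,0,-1],[0.0048,-0.0042,0,0,-1],[0.0037,-0.0036,0,0,-1]]])

```text
time_s: 15.9
eef_pos: [0.5353, 0.0471, 0.0769]
eef_rot: [-0.0, 0.998, 0.069, 0.0]
wrist_force: [-0.9, 0.8, 0.2]
opening: 0.002
```

Request:
servo_tool(plan=[[[0.0031,-0.0027,0,0,-1],[0.0027,-0.0039,0,0,-1],[0.0018,-0.0049,0,0,-1],[0.0005,-0.0056,0,0,-1],[-0.001,-0.006,0,0,-1],[-0.0027,-0.0058,0,0,-1],[0,0,0,0,-1]]])

```text
time_s: 16.6
eef_pos: [0.5388, 0.0176, 0.0768]
eef_rot: [0.0, 0.998, 0.068, 0.0]
wrist_force: [-0.6, 0.4, -0.4]
opening: 0.004
```

```bash
python3 st.py 10; python3 stroke.py 1.94 -1.2 18|head -1
```

```text
t 16.6 tcp [0.5388 0.0176 0.0768] cut [-0.0813 -0.0123  0.0768] toolx ang rel -0.0011484705608011403 F [-0.64  0.37 -0.4 ] op 0.004297533088172402
to start [-0.0591  0.018   0.0001]
```

View pics/side10.png

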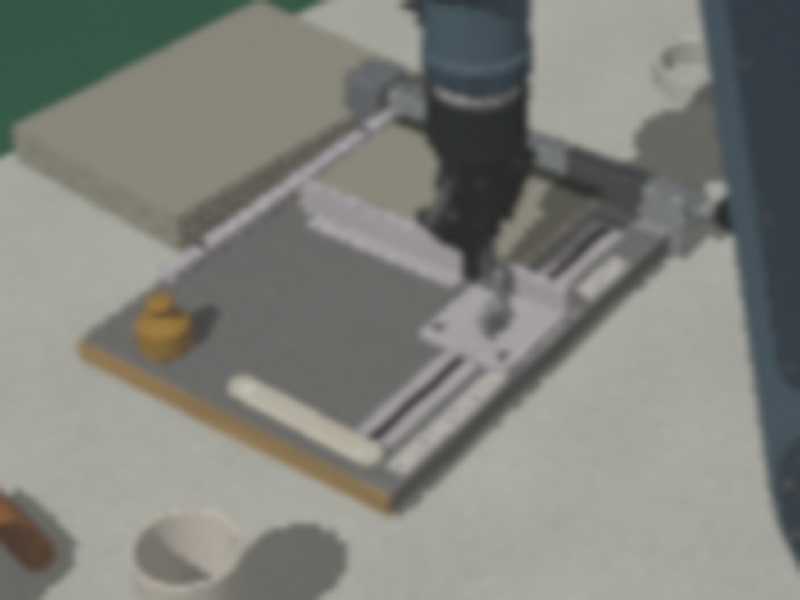

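View pics/top10.png

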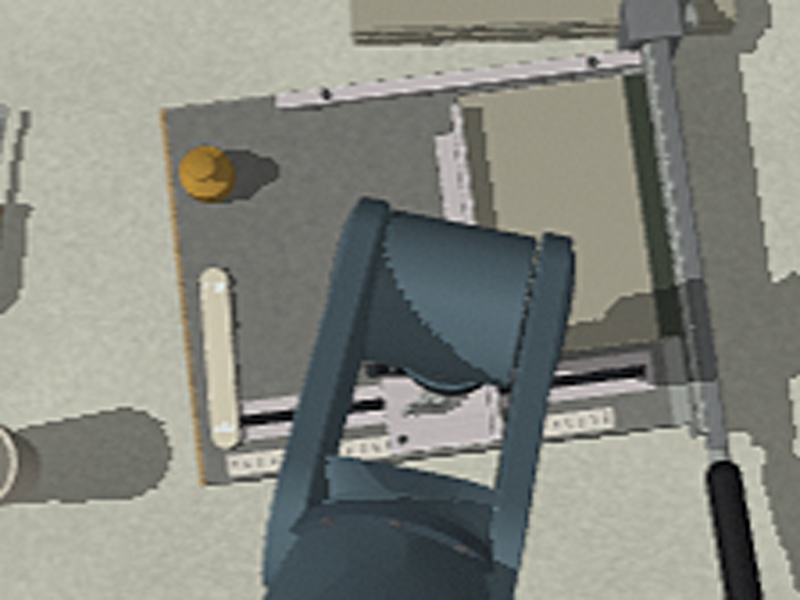

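Request:
servo_tool(plan=[[[0.0044,0.0024,0,0,-1],[0,0,0.03,0,-1],[-0.031,0.0076,0,0,-1],[-0.0316,0.0076,0,0,-1],[0,0,0,0,-1],[0,0,-0.02,0,-1],[0,0,-0.011,0,-1],[0,0,0,0,-1]]])

```text
time_s: 17.5
eef_pos: [0.4799, 0.0364, 0.0742]
eef_rot: [-0.0, 0.998, 0.069, -0.002]
wrist_force: [-1.2, -0.5, -0.9]
opening: -0.003
```

Request:
servo_tool(plan=[[[0.0077,0.0045,0,0,-1],[0.0043,0.0051,0,0,-1]]])

```text
time_s: 17.7
eef_pos: [0.4942, 0.0458, 0.0763]
eef_rot: [0.0, 0.998, 0.069, 0.0]
wrist_force: [-0.8, -1.7, -1.1]
opening: 0.002
```

Request:
servo_tool(plan=[[[0.0058,0.004,0,0,-1],[0.0015,0.0026,0,0,-1]]])

```text
time_s: 17.9
eef_pos: [0.5011, 0.0527, 0.0762]
eef_rot: [0.0, 0.998, 0.069, 0.0]
wrist_force: [-1.3, -0.6, -0.2]
opening: 0.001
```

Request:
servo_tool(plan=[[[0.0024,0.0026,0,0,-1],[0.0035,0.0023,0,0,-1]]])

```text
time_s: 18.1
eef_pos: [0.5059, 0.0577, 0.0758]
eef_rot: [-0.0, 0.998, 0.069, -0.0]
wrist_force: [-1.5, -0.5, 0.6]
opening: 0.003
```

Request:
servo_tool(plan=[[[0.0045,0.0015,0,0,-1],[0.0051,0.0004,0,0,-1]]])

```text
time_s: 18.3
eef_pos: [0.5158, 0.0595, 0.0758]
eef_rot: [-0.0, 0.998, 0.069, -0.0]
wrist_force: [-0.6, 0.6, 0.9]
opening: 0.0
```

Request:
servo_tool(plan=[[[0.0056,-0.001,0,0,-1],[0.0055,-0.0027,0,0,-1]]])

```text
time_s: 18.5
eef_pos: [0.5272, 0.0555, 0.0758]
eef_rot: [-0.0, 0.998, 0.069, 0.0]
wrist_force: [-1.2, 0.4, 0.3]
opening: -0.001
```

Request:
servo_tool(plan=[[[0.0048,-0.0042,0,0,-1]]])

```text
time_s: 18.6
eef_pos: [0.5321, 0.0512, 0.0758]
eef_rot: [-0.0, 0.998, 0.069, 0.0]
wrist_force: [-1.8, 0.7, -0.0]
opening: -0.0
```

Request:
servo_tool(plan=[[[0.0037,-0.0036,0,0,-1]]])

```text
time_s: 18.7
eef_pos: [0.5359, 0.0473, 0.0759]
eef_rot: [-0.0, 0.998, 0.069, 0.0]
wrist_force: [-0.6, 1.0, 0.6]
opening: -0.002
```

Request:
servo_tool(plan=[[[0.0031,-0.0027,0,0,-1],[0.0027,-0.0039,0,0,-1]]])

```text
time_s: 18.9
eef_pos: [0.5413, 0.0409, 0.0758]
eef_rot: [-0.0, 0.998, 0.069, 0.0]
wrist_force: [-0.9, 2.3, -0.2]
opening: 0.0
```

Request:
servo_tool(plan=[[[0.0018,-0.0049,0,0,-1],[0.0005,-0.0056,0,0,-1]]])

```text
time_s: 19.1
eef_pos: [0.5436, 0.0303, 0.076]
eef_rot: [-0.0, 0.998, 0.069, 0.0]
wrist_force: [-1.2, 1.2, 3.2]
opening: -0.005
```

Request:
servo_tool(plan=[[[-0.001,-0.006,0,0,-1],[-0.0027,-0.0058,0,0,-1]]])

```text
time_s: 19.3
eef_pos: [0.5398, 0.0183, 0.0758]
eef_rot: [0.0, 0.998, 0.069, 0.0]
wrist_force: [0.7, 1.8, 0.1]
opening: 0.0
```

Request:
servo_tool(plan=[[[0,0,0,0,-1]]])

```text
time_s: 19.4
eef_pos: [0.5395, 0.0178, 0.0758]
eef_rot: [0.0, 0.998, 0.068, 0.0]
wrist_force: [0.3, -0.0, 0.3]
opening: -0.006
```

```bash
python3 st.py 11; python3 stroke.py 1.94 -1.2 18|head -1
```

```text
t 19.4 tcp [0.5395 0.0178 0.0758] cut [-0.0806 -0.0122  0.0758] toolx ang rel -0.001146953940727502 F [ 0.25 -0.03  0.27] op -0.006299805607289848
to start [-0.0598  0.0178  0.0012]
```

View pics/side11.png

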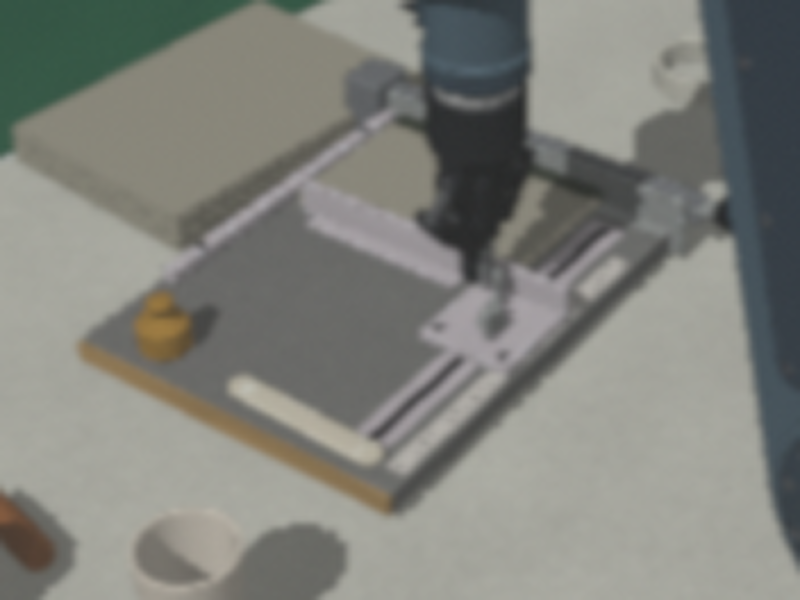

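View pics/top11.png

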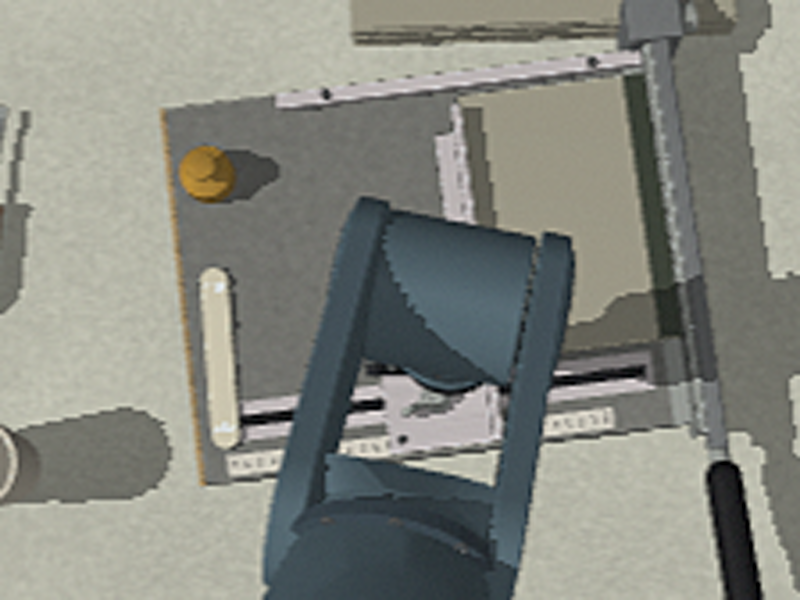

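Request:
servo_tool(plan=[[[0.0044,0.0024,0,0,-1],[0,0,0.03,0,-1],[-0.032,0.0076,0,0,-1],[-0.0322,0.0076,0,0,-1],[0,0,0,0,-1],[0,0,-0.02,0,-1],[0,0,-0.011,0,-1],[0,0,0,0,-1]]])

```text
time_s: 20.3
eef_pos: [0.4789, 0.0366, 0.0732]
eef_rot: [-0.0, 0.998, 0.069, -0.002]
wrist_force: [0.9, 0.3, 0.7]
opening: 0.0
```

Request:
servo_tool(plan=[[[0.0077,0.0045,0,0,-1],[0.002,0.0025,0,0,-1]]])

```text
time_s: 20.5
eef_pos: [0.491, 0.0435, 0.0754]
eef_rot: [0.0, 0.998, 0.069, 0.001]
wrist_force: [-0.3, -1.9, -0.0]
opening: -0.0
```

Request:
servo_tool(plan=[[[0.0023,0.0026,0,0,-1]]])

```text
time_s: 20.6
eef_pos: [0.4927, 0.0461, 0.0752]
eef_rot: [0.0, 0.998, 0.069, 0.0]
wrist_force: [-0.6, -0.7, 0.1]
opening: -0.003
```

Request:
servo_tool(plan=[[[0.0029,0.002,0,0,-1]]])

```text
time_s: 20.7
eef_pos: [0.4951, 0.0482, 0.0751]
eef_rot: [0.0, 0.998, 0.069, 0.0]
wrist_force: [-0.4, -0.8, -0.1]
opening: 0.001
```

Request:
servo_tool(plan=[[[0.0029,0.002,0,0,-1]]])

```text
time_s: 20.8
eef_pos: [0.4979, 0.0502, 0.075]
eef_rot: [0.0, 0.998, 0.069, 0.0]
wrist_force: [-1.3, -1.2, 0.4]
opening: -0.002
```

Request:
servo_tool(plan=[[[0.0015,0.0026,0,0,-1]]])

```text
time_s: 20.9
eef_pos: [0.4993, 0.0527, 0.0749]
eef_rot: [0.0, 0.998, 0.069, -0.0]
wrist_force: [-0.9, -0.8, 0.2]
opening: 0.001
```

Request:
servo_tool(plan=[[[0.0024,0.0026,0,0,-1]]])

```text
time_s: 21.0
eef_pos: [0.5014, 0.0554, 0.0748]
eef_rot: [-0.0, 0.998, 0.069, -0.0]
wrist_force: [-1.7, -1.2, 0.2]
opening: -0.003
```

Request:
servo_tool(plan=[[[0.0035,0.0023,0,0,-1]]])

```text
time_s: 21.1
eef_pos: [0.5049, 0.0578, 0.0747]
eef_rot: [-0.0, 0.998, 0.069, -0.0]
wrist_force: [-2.1, -0.7, -0.1]
opening: 0.002
```

Request:
servo_tool(plan=[[[0.0045,0.0015,0,0,-1]]])

```text
time_s: 21.2
eef_pos: [0.5096, 0.0594, 0.0747]
eef_rot: [-0.0, 0.998, 0.069, -0.0]
wrist_force: [-1.1, -0.1, -1.0]
opening: -0.004
```

Request:
servo_tool(plan=[[[0.0051,0.0004,0,0,-1]]])

```text
time_s: 21.3
eef_pos: [0.5131, 0.0597, 0.0742]
eef_rot: [-0.0, 0.998, 0.069, -0.002]
wrist_force: [-14.5, -3.0, 5.0]
opening: 0.001
```

Request:
servo_tool(plan=[[[0.0056,-0.001,0,0,-1]]])

```text
time_s: 21.4
eef_pos: [0.5146, 0.0594, 0.0731]
eef_rot: [-0.001, 0.998, 0.069, -0.007]
wrist_force: [-27.9, 2.8, 17.5]
opening: 0.003
```

Request:
servo_tool(plan=[[[0.0055,-0.0027,0,0,-1]]])

```text
time_s: 21.5
eef_pos: [0.516, 0.0585, 0.0724]
eef_rot: [-0.003, 0.998, 0.069, -0.012]
wrist_force: [-43.0, 13.8, 31.9]
opening: 0.001
```

Request:
servo_tool(plan=[[[-0.008,0.003,0,0,-1],[-0.008,0.006,0,0,-1],[-0.008,0.004,0,0,-1],[0,0,0.03,0,-1],[0,0,0.045,0,-1],[0,0,0.045,0,-1],[0,-0.02,0.01,0,-1],[0,-0.048,0,0,-1]]])

```text
time_s: 22.3
eef_pos: [0.5042, 0.002, 0.2087]
eef_rot: [0.001, 0.997, 0.071, 0.004]
wrist_force: [1.2, -1.2, -0.5]
opening: -0.002
```

Request:
servo_tool(plan=[[[0,-0.048,0,0,-1],[0,-0.048,0,0,-1],[0,-0.048,0,0,-1],[0,-0.048,0,0,-1],[0,-0.048,0,0,-1],[0,-0.048,0,0,-1],[0,-0.048,0,0,-1],[0,0,0,0,-1]]])

```text
time_s: 23.1
eef_pos: [0.5014, -0.3416, 0.2052]
eef_rot: [0.002, 0.998, 0.066, 0.001]
wrist_force: [-0.5, 0.3, -0.1]
opening: 0.003
```

```bash
python3 st.py 12;  python3 - <<'E'
from bench import *
from h import *
T=camera("top");S=camera("side")
for c,a,b,n in((T,311,212,"w12"),(S,311,207,"ws12")):
  cv2.imwrite(f"pics/{n}.png",cv2.resize(c["img"][b-30:b+30,a-40:a+40],(800,600),interpolation=cv2.INTER_CUBIC))
p=np.load("p.npy")
for c in(T,S):
  for n in("wings","fence_head","fence_back","sample","knife"):
    print(n,[(round(d["conf"],2),np.round([d["centre"][1]*640,d["centre"][0]*400],1)) for d in pinpoint(c,n)[:1]])
E
```

```text
t 23.1 tcp [ 0.5014 -0.3416  0.2052] cut [-0.1678 -0.3629  0.2052] toolx ang rel -0.005789407226198251 F [-0.46  0.32 -0.07] op 0.0031203948358997807
wings [(0.67, array([374.2, 167.4]))]
fence_head [(0.67, array([311.8, 210.2]))]
fence_back [(0.77, array([319.9, 163.5]))]
sample [(0.68, array([349.1, 158.8]))]
knife [(0.79, array([374.8, 166.9]))]
wings [(0.44, array([315.1, 206.3]))]
fence_head [(0.79, array([311.9, 208.1]))]
fence_back [(0.6, array([286.5, 191.6]))]
sample [(0.92, array([303.6, 180.2]))]
knife [(0.78, array([318.1, 174.8]))]
```

View pics/top12.png

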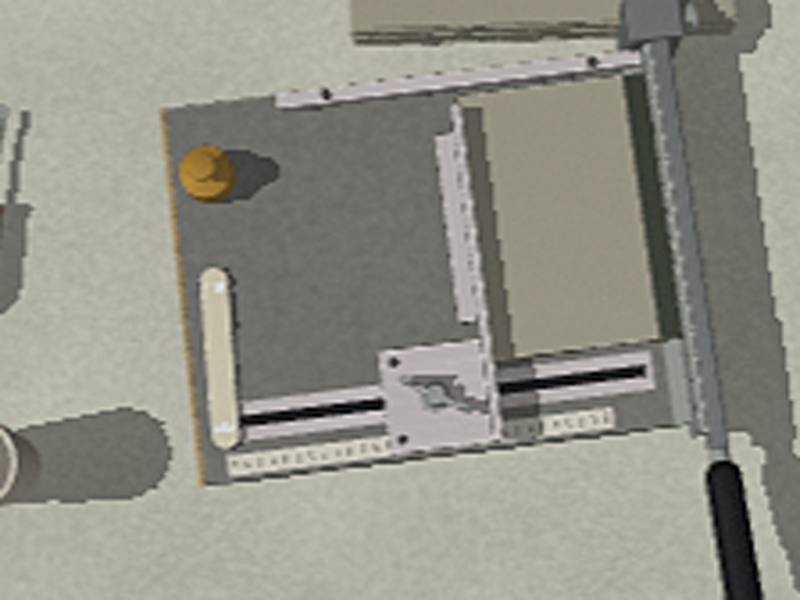

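View pics/w12.png

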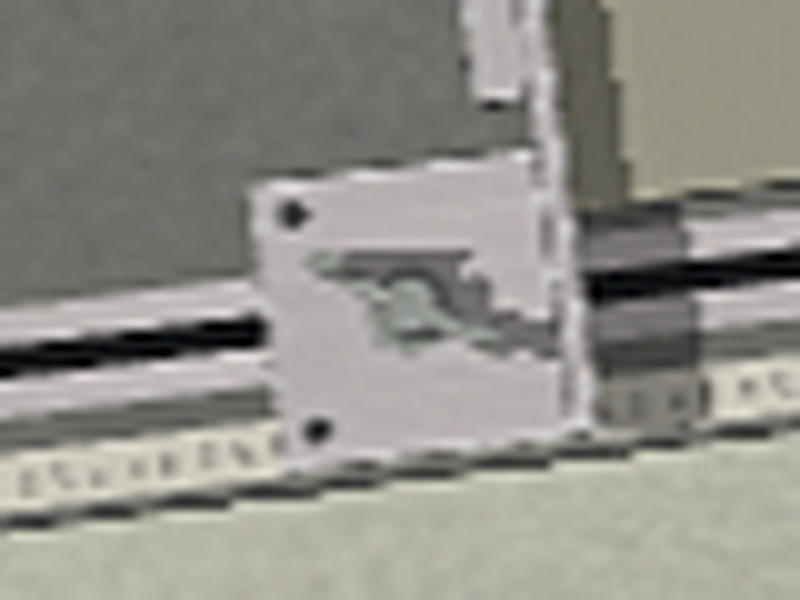

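View pics/ws12.png

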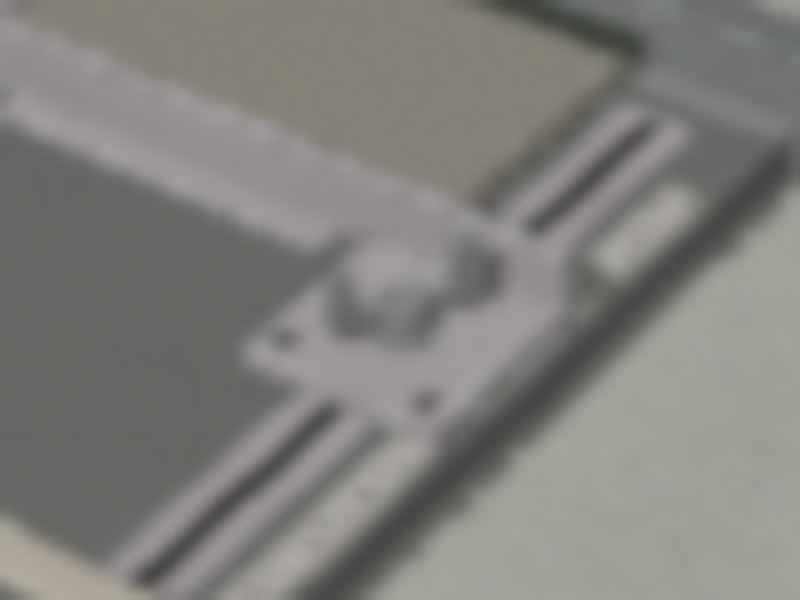

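```bash
python3 - <<'E'
from bench import *
from stroke import *
p=np.load("p.npy");o=get_obs()
a=c2w(p,[*C(1.03,back=.006),.075])[0];b=c2w(p,[*C(1.03,back=-.006),.075])[0]
print(a,a-o["eef_pos"],b-a)
E
```

```text
[0.49846958 0.05972054 0.075     ] [-0.00335166  0.3947302  -0.12987836] [ 0.01104042 -0.00470203  0.        ]
```

Request:
servo_tool(plan=[[[0,0.049,0,0,-1],[0,0.049,0,0,-1],[0,0.049,0,0,-1],[0,0.049,0,0,-1],[0,0.049,0,0,-1],[0,0.049,0,0,-1],[-0.0015,0.05,0,0,-1],[-0.0015,0.05,0,0,-1]]])

```text
time_s: 24.6
eef_pos: [0.4984, 0.0606, 0.2051]
eef_rot: [0.0, 0.998, 0.069, 0.0]
wrist_force: [0.2, 0.3, -0.3]
opening: -0.002
```

Request:
servo_tool(plan=[[[0,0,-0.04,0,-1],[0,0,-0.04,0,-1],[0,0,-0.02,0,-1],[0,0,-0.015,0,-1],[0,0,-0.012,0,-1],[0,0,0,0,-1],[0,0,0,0,-1]]])

```text
time_s: 25.3
eef_pos: [0.4991, 0.0586, 0.0782]
eef_rot: [0.0, 0.998, 0.069, 0.0]
wrist_force: [-0.2, 0.1, 0.7]
opening: 0.0
```

Request:
servo_tool(plan=[[[0.0037,-0.0016,0,0,-1]]])

```text
time_s: 25.4
eef_pos: [0.503, 0.0571, 0.0788]
eef_rot: [0.0, 0.998, 0.069, 0.001]
wrist_force: [-0.9, -0.3, 0.1]
opening: 0.001
```

Request:
servo_tool(plan=[[[0.0037,-0.0016,0,0,-1]]])

```text
time_s: 25.5
eef_pos: [0.5072, 0.0552, 0.0789]
eef_rot: [0.0, 0.998, 0.069, 0.001]
wrist_force: [0.6, 0.1, 0.4]
opening: 0.001
```

Request:
servo_tool(plan=[[[0.0037,-0.0016,0,0,-1]]])

```text
time_s: 25.6
eef_pos: [0.5103, 0.0538, 0.0785]
eef_rot: [-0.0, 0.998, 0.069, 0.0]
wrist_force: [-5.9, 3.8, 2.0]
opening: -0.0
```

Request:
servo_tool(plan=[[[0.0018,-0.0008,0,0,-1],[0,0,0,0,-1]]])

```text
time_s: 25.8
eef_pos: [0.5103, 0.0537, 0.0777]
eef_rot: [-0.001, 0.998, 0.069, -0.002]
wrist_force: [-6.9, 3.5, 5.5]
opening: -0.003
```

Request:
servo_tool(plan=[[[0.0018,-0.0008,0,0,-1],[0,0,0,0,-1]]])

```text
time_s: 26.0
eef_pos: [0.5108, 0.0535, 0.0774]
eef_rot: [-0.001, 0.998, 0.069, -0.003]
wrist_force: [-11.1, 5.2, 8.7]
opening: -0.0
```

Request:
servo_tool(plan=[[[-0.007,0.003,0,0,-1],[-0.008,0.004,0,0,-1],[0,0,0.03,0,-1],[0,0,0.045,0,-1],[0,0,0.045,0,-1],[0,-0.02,0.01,0,-1],[0,-0.048,0,0,-1],[0,-0.048,0,0,-1]]])

```text
time_s: 26.8
eef_pos: [0.4988, -0.0575, 0.2091]
eef_rot: [0.001, 0.998, 0.07, 0.002]
wrist_force: [0.9, -0.1, 0.7]
opening: 0.001
```

Request:
servo_tool(plan=[[[0,-0.048,0,0,-1],[0,-0.048,0,0,-1],[0,-0.048,0,0,-1],[0,-0.048,0,0,-1],[0,-0.048,0,0,-1],[0,-0.048,0,0,-1],[0,0,0,0,-1],[0,0,0,0,-1]]])

```text
time_s: 27.6
eef_pos: [0.4979, -0.3456, 0.2074]
eef_rot: [-0.0, 0.998, 0.068, -0.0]
wrist_force: [-0.3, 0.8, -0.1]
opening: -0.0
```

```bash
python3 st.py 13;  python3 - <<'E'
from bench import *
from h import *
T=camera("top")
cv2.imwrite(f"pics/w13.png",cv2.resize(T["img"][182:242,271:351],(800,600),interpolation=cv2.INTER_CUBIC))
p=np.load("p.npy")
z=cv2.resize(T["img"][105:225,290:410],(600,600),interpolation=cv2.INTER_CUBIC)
# overlay predicted book outline (top z .046) at y -.042..-.190 and fence face
for pts in ([[.125,-.042,.046],[-.085,-.042,.046],[-.085,-.19,.046],[.125,-.19,.046]],):
    u=((proj(T,c2w(p,pts))-[290,105]+.5)*5).astype(np.int32);cv2.polylines(z,[u],True,(0,0,255),1)
cv2.imwrite("pics/b13.png",z)
E
```

```text
t 27.6 tcp [ 0.4979 -0.3456  0.2074] cut [-0.1719 -0.3664  0.2074] toolx ang rel -0.0027861845664958196 F [-0.34  0.79 -0.11] op -0.0003244328263281067
```

View pics/w13.png

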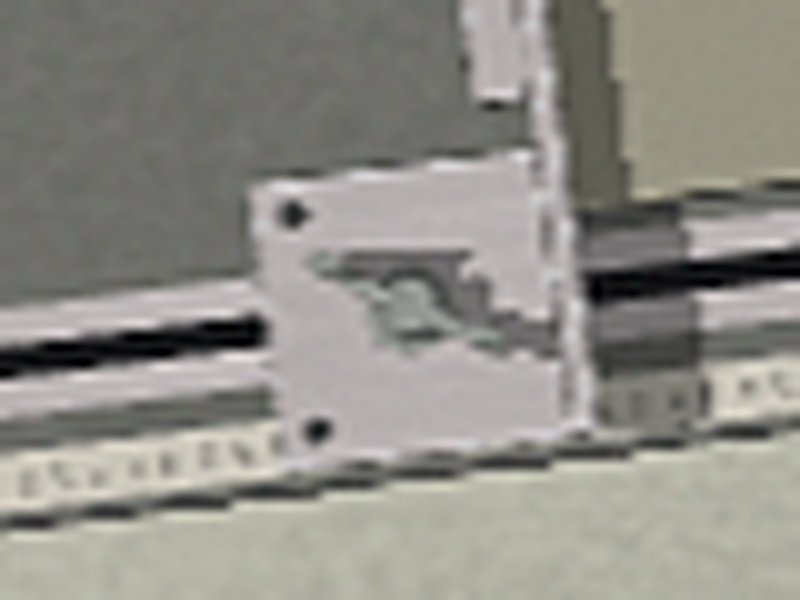

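View pics/b13.png

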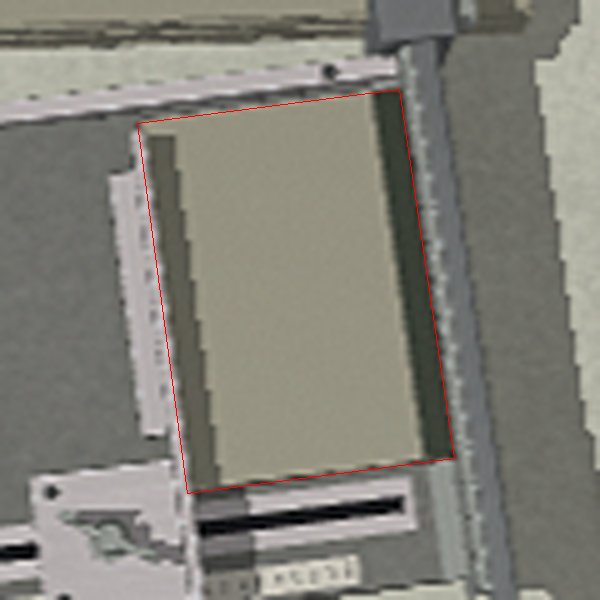

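Wing angle is unchanged after the second push, and the notebook matches its nominal outline, square and snug between fence and knife. The hand is clear, so I'm handing in.

```bash
python3 -c "
from bench import *
print(hand_in())"
```

```text
the job is handed in; nothing more can be done
None
```

I pushed the fence up with the shut fingertips, tightened the wing screw in four strokes, and handed the job in at about 28 s. No verdict was reported.

- **Fence:** I pushed it until it met a hard stop. At that stop the force rose from about 5 N to 15 N while the fence did not move.
- **Wing screw:** four clockwise strokes turned it about 9.9 rad, by my count of strokes and the wing angle in the picture, until it stopped hard. I overshot there before backing off, and the wrist force reached about 55 N. A second push of about 12 N did not move it, and the wing angle looked the same in the pictures before and after.
- **Last pictures:** the notebook lies square between fence and knife with no visible gap. It matches its expected outline to about a pixel (roughly 3 mm). The hand is well clear and the bone folder and weight are where they were.
- **Disagreements:**
  - The wing was about 0.3 rad behind the angle I expected from the finger's path. I put that down to fingertips narrower than I assumed and the arm giving a little.
  - In the final survey, the network's top-view "wings" point landed on the knife, so I ignored it and judged the wings from the picture.

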